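Open the tool box and clear its till off the spanner

ROBOT

A 6-joint arm with a two-finger parallel gripper is mounted at the origin on a cart in front of the work surface, level with it; the furniture and walls round the work are solid. World frame = base frame: x ahead of the robot, y to its left, z up, the work surface at z = 0. Lengths are in m, angles in rad, forces in N, time in s.
With the tool pointing down it reaches from about 0.4 to 0.825 m from the base axis. Payload 7 kg.
Tool frame: the origin (TCP) lies midway between the tips of the shut fingers; the grasp point (between the pads) lies arm.hold_point_z behind it (arm.hold_point_z is the distance from the TCP to the grasp point, in m); z points along the fingers, y is the line along which they close (so a half turn about z gives the same grasp; the last joint's range is limited). The gripper opens to 88 mm and grips with 3 to 60 N. Pads are 19 mm wide; open, the fingers measure 130 mm over their backs; the gripper's body (78 mm by 193 mm) begins 47 mm behind the grasp point.
Start: joints at [1.456, 0.359, 0.012, 0, -1.224, -0.288], TCP at [0.265, 0.621, 0.227] pointing down, gripper open.
Joint ranges: [-3.07, 3.07], [-1.43, 2.12], [-1.02, 1.25], [-3.03, 1.67], [-3.05, -0], [-3.03, 3.03]. Speed limits (rad/s): [2.39, 2.39, 3.01, 3.14, 3.14, 3.14].

INTERFACE

Orientations are given as [roll, pitch, yaw] about the fixed x, y, z axes, in that order (R = Rz(yaw) Ry(pitch) Rx(roll)).
In Python, from station import arm gives the robot as it stands.
- The arm moves only by the shell command python3 -m crank 'ROWS' [OPENING] [FORCE]. ROWS is JSON, a list that holds one entry, the list of rows, each a list of 4 numbers: the shift along the tool's x, y, z in units of 25 mm (1.0 is 25 mm), then the turn about the tool's z in units of 5 degrees (1.0 is 5 degrees). A call has 1 to 12 rows; each row is the pose to reach, as a shift and turn from the pose commanded when the call began, along the tool's axes at that moment; what a row does not reach only later rows make up. A row lasts 1/8 s, in which the tool goes at most 62.5 mm and 10.7 degrees, less where a joint would pass 70% of its speed; a pose out of reach is approached as far as the arm can. A call with a gripper value outside its range is refused whole. OPENING is the closure, from 0 (fully open) to 1 (shut), set as the call begins (- or left out, the last holds). The fingers move at their own pace and stop on an object; FORCE is the grip in N (left out, the last holds). Time passes only in rows, so rows that repeat a pose let the fingers close. It gives the time, the measured TCP pose, the force, the opening and the grip force at its end, in the units of the state.
- arm.get_state(): the state, without advancing time (a new reading comes with each control period).
- arm.grab_frame(name): name is "scene" or "top" or "wrist"; returns (picture, depth): 420x560x3 uint8, red, green, blue; 420x560 float32, m along the optical axis (not along the pixel's ray), 0 where there is no reading.
- arm.get_calibration(name): a dict with "mtx" (3x3 intrinsics, pixels), "R" (3x3) and "t" (3): a world point X has camera coordinates R X + t; the wrist camera has in their place "mount" (4x4, takes a point from camera to tool coordinates, whose origin is the TCP and whose axes are the flange's). Camera axes: x right, y down, z forward; pixel columns grow to the right and rows downward; lengths in m; the calibration is good to about 2 mm. A picture is of the moment at which its call begins: read the wrist's pose just before it. get_calibration takes no time and is no camera call.
- arm.job_done(): hands the job in; it is judged then, once.
Trained networks look in the newest picture that a camera, given by its name, has taken for a name from the list of things; names that differ only in an ending like _2 or _b are one class to them, and where a whole thing is asked for, a point or a joint stands for the part that bears it (a point fixed in the world has none). Each returns a list of dicts, best first, with "score" (0 to 1); they miss things now and then, are a little off and sometimes report something else, mostly with a low value. They report only what shows in the picture. A call takes as long as a camera call.
- arm.recognise(thing, camera): "extent" ([left, top, width, height] in pixels, round what is visible of it).
- arm.trace(thing, camera): "mask" (420x560 bool, what is visible of it) and "extent" ([left, top, width, height] in pixels, round what is visible of it).
The state is a dict: "t": time; "q": joint angles; "qd": joint speeds; "joint_efforts": joint torques, N m; "eef_pos": TCP position; "ee_rot": TCP orientation; "force": force on the tool from outside, world axes, zero at the start; "moment": the same for the moment, N m; "width": finger opening in m; "gripper_force": force on a finger pad.
Only numpy, scipy, OpenCV 4.12 (cv2) and the standard library are available. Lean on these libraries where they do the work, as an engineer would, in place of code of your own. Each camera call takes 0.05 s, during which the arm holds its last target. There are 200 camera calls.

TASK

Open the tool box: press the latch's thumb lever down to free the lid, then raise the lid by its front lip or handle and guide it back over its balance point so that it rests fully open by itself; do not fling it and do not let it drop. Then push the sliding till inside along its runners, all the way to the end of the box where it is not standing now, so that the spanner beneath it lies uncovered. Everything is done by pressing and pushing with the fingertips: pick nothing up, do not spill the tin of screws standing in the till, and leave the tools on the bench as they lie.

Things in the scene. Friction and masses are not known exactly. Their poses are not given: they have to be found in the camera images.
- tool_box: green steel tool box, fixed on the bench, 160 (x) x 303 (y) mm. Origin: centre of its underside; -x is its front (latch, robot side), +y its left end. Front wall x = -72 mm, body rim z = 105, lid hinge line x = +77, z = 105 along y. Flat lid top z = 140, sloping to z = 116 over its front 30 mm; black handle bar 69 mm long (y) at x = -4..6, z = 160..172. Inside floor z = 6, walls at y = +-148
- tool_box_lid (a joint): lid hinge, rad: 0 shut, 1.57 upright, fully open on its stop. Balance point about 1.3: beyond it the lid falls open by itself, before it it falls shut. Lid about 0.5 kg: lifting at the lip takes about 3 N, pushing the handle backward about 7 N
- lip_mid (a point): middle of the outer edge of the lid's front lip, a flange 3 mm thick (5 mm bead at its edge) standing out 17 mm from the front wall (box x = -90, z = 109 when shut); moves and turns with the lid. The lip runs from y = 24 to 142 mm on both sides of the latch; under it the front wall is free
- tool_box_latch (a joint): latch hinge, rad: 0 closed (its claw holds the lid down), from about 0.3 the lid is free; press it past 0.5, 1.66 is its stop. Pivot line at box x = -77, z = 76 along y: the lever swings down and in, the claw out. Stays where it is left; moves under less than 5 N
- latch_tab (a point): top of the latch's thumb lever near its outer end: a steel tongue 24 mm wide (y) in the middle of the front, standing out from box x = -88 to -121; the point is at x = -113, y = 0, z = 95 when closed. The claw plate (18 mm wide) rises behind it at x = -87 to z = 118 and tips out over the lever as it turns, so press near the outer end: 25 mm of downward travel there opens it
- till: loose open grey metal till, 132 (x) x 126 (y) x 34 mm, 3 mm walls and floor, 0.2 to 0.4 kg, hidden under the shut lid. Origin: centre of its underside, axes as the box's. Rests on two runners (origin at box z = 58, till rim z = 92) in the left or the right half; slides along box y; against the end stops its origin is at y = -79 or +79
- screw_tin: round open metal tin, 66 mm across, 32 mm high, standing loose in the till at its back (hinge) side, 29 mm behind the till's centre line; the front part of the till (till x = -63 to -8) is empty. Origin: centre of its underside
- spanner_2: small steel spanner, 129 x 31 x 8 mm, lying along the box on its floor beneath the till at the start. Origin at its middle
- driver_3: stubby screwdriver, 130 x 23 x 21 mm, lying on the box floor in the other half. Origin at its middle
- pliers_1: combination pliers with red handles, 185 x 36 x 14 mm, on the bench to the left of the box, to be left alone. Origin at its middle, underside
- sanding_block: sanding block, 110 x 58 x 30 mm, on the bench to the right of the box, to be left alone. Origin at the centre of its underside

How it is judged:
On the way, in this order (a step that is already met when the one before it is completed fails the run):
1. the latch is pressed open (value of joint tool_box_latch above 0.5 rad), for 0.1 s.
2. the lid lies back past its balance point, fully open (value of joint tool_box_lid above 1.5 rad), for 0.2 s.
At the end, for the whole second after the job is handed in: the latch is open, the lid rests open by itself (above 1.5 rad), the till sits flat on its runners within 7 mm of the end stop away from the spanner, the tin of screws stands upright in it, all at rest (value of joint tool_box_latch above 0.3 rad and value of joint tool_box_lid above 1.5 rad and ((y of till in the frame of tool_box above 0.072 m and y of spanner_2 in the frame of tool_box below -0.04 m) or (y of till in the frame of tool_box below -0.072 m and y of spanner_2 in the frame of tool_box above 0.04 m)) and z of till in the frame of tool_box between 0.053 and 0.063 m and angle between screw_tin's own z axis and vertical below 0.2 rad and linear speed of till below 0.02 m/s); the robot touches nothing.
It fails at once if the lid is dropped shut or flung open (velocity of joint tool_box_lid below -4 rad/s or velocity of joint tool_box_lid above 5 rad/s).
It fails at once if the till is lifted off its runners (z of till in the frame of tool_box above 0.075 m).
It fails at once if the tin is lifted out of the till or tipped over (z of screw_tin in the frame of till above 0.02 m or angle between screw_tin's own z axis and vertical above 0.6 rad).
It fails at once if the spanner or screwdriver in the box is picked up (z of any of spanner_2, driver_3 in the frame of tool_box above 0.03 m).
It fails at once if a tool on the bench is moved (distance of any of pliers_1, sanding_block from where it was at the start of the episode above 0.03 m).
It also fails if it takes over 51 s, if anything falls off the work surface, if the arm or the gripper's body presses on something with over 40 N, if the wrist force passes 120 N, or if a joint passes its speed limit or range.

## Working session

There is one attempt and no reset: what is moved stays moved. The work goes in short steps, Python scripts to look and compute and a shell command to move; the robot and the scene stay as the last step left them, time stands still between calls to the robot, and variables do not carry over. Pictures are saved under pics/ and viewed, at most 10 in all, crops included, and the job is handed in when it is done.

```bash
ls; mkdir -p pics
cat > h.py <<'E'
from station import arm
import numpy as np, cv2
from scipy.spatial.transform import Rotation as Ro
def world(name, d):
    c=arm.get_calibration(name); K=np.array(c['mtx']); v,u=np.mgrid[:420,:560]
    P=np.stack([(u-K[0,2])/K[0,0]*d,(v-K[1,2])/K[1,1]*d,d],-1)
    return (P-np.array(c['t']))@np.array(c['R'])
def shot(name,fn=None):
    p,d=arm.grab_frame(name)
    if fn: cv2.imwrite('pics/'+fn,p[:,:,::-1])
    return p,d
def st():
    s=arm.get_state(); print({k:np.round(s[k],4) for k in('t','q','eef_pos','ee_rot','force','width')}); return s
E
python3 - <<'E'
from h import *
s=st(); print(arm.hold_point_z)
p1,d=shot('scene','s1.png'); W=world('scene',d)
for n in('tool_box','latch_tab','pliers_1','sanding_block','lip_mid'):
    for r in arm.trace(n,'scene')[:1]:
        m=r['mask']&(d>0); print('scene',n,round(r['score'],2),r['extent'],np.round(np.median(W[m],0),3),np.round(np.percentile(W[m],2,axis=0),3),np.round(np.percentile(W[m],98,axis=0),3))
p2,d=shot('top','t1.png'); W=world('top',d)
for n in('tool_box','latch_tab','pliers_1','sanding_block'):
    for r in arm.trace(n,'top')[:1]:
        m=r['mask']&(d>0); print('top',n,round(r['score'],2),r['extent'],np.round(np.median(W[m],0),3),np.round(np.percentile(W[m],2,axis=0),3),np.round(np.percentile(W[m],98,axis=0),3))
        if n=='tool_box':
            f=m&(abs(W[...,2]-.14)<.005); print(cv2.minAreaRect(W[f][:,:2].astype(np.float32)*1000))
            f=m&(W[...,2]>.09); print(cv2.minAreaRect(W[f][:,:2].astype(np.float32)*1000))
            f=m&(W[...,2]>.155); print('handle',cv2.minAreaRect(W[f][:,:2].astype(np.float32)*1000),np.median(W[f],0))
cv2.imwrite('pics/a.png',np.hstack([cv2.resize(x,(400,300)) for x in(p1,p2)])[:,:,::-1])
E
```

```text
pics
{'t': np.float64(0.0), 'q': array([ 1.4561e+00,  3.5940e-01,  1.1100e-02, -4.0000e-04, -1.2241e+00,
       -2.8810e-01]), 'eef_pos': array([0.2645, 0.6205, 0.2256]), 'ee_rot': array([ 3.140e+00, -1.000e-04, -4.029e-01]), 'force': array([0.4848, 0.0684, 0.124 ]), 'width': np.float64(0.0877)}
0.0188
scene tool_box 0.7 [184.8, 186.1, 112.9, 76.9] [0.615 0.022 0.129] [ 0.483 -0.125  0.01 ] [0.695 0.165 0.145]
scene latch_tab 0.44 [242.4, 182.4, 11.1, 12.2] [ 0.479 -0.024  0.096] [ 0.424 -0.065  0.034] [ 0.509 -0.01   0.119]
scene pliers_1 0.81 [392.1, 247.1, 29.6, 42.5] [0.505 0.46  0.01 ] [0.425 0.433 0.002] [0.582 0.492 0.015]
scene sanding_block 0.51 [163.5, 195.1, 23.0, 26.5] [ 0.565 -0.225  0.027] [ 0.541 -0.269  0.   ] [0.928 0.091 0.582]
scene lip_mid 0.69 [182.9, 194.3, 115.9, 46.9] [0.598 0.018 0.138] [ 0.482 -0.129  0.11 ] [0.684 0.158 0.162]
top tool_box 0.6 [247.4, 155.3, 125.9, 90.7] [0.567 0.002 0.137] [ 0.468 -0.143  0.063] [0.677 0.15  0.154]
((577.4564819335938, 5.61859130859375), (111.8364486694336, 303.3104248046875), 20.095050811767578)
((560.4967041015625, -0.4849853515625), (201.95802307128906, 303.4073181152344), 19.944929122924805)
handle ((579.9671630859375, 7.170204162597656), (10.629619598388672, 97.27766418457031), 19.912906646728516) [0.57854936 0.00906895 0.16869235]
top pliers_1 0.65 [135.3, 202.6, 29.4, 60.9] [0.487 0.46  0.008] [ 0.418  0.428 -0.004] [0.581 0.492 0.015]
top sanding_block 0.85 [384.1, 184.6, 22.6, 37.6] [ 0.59  -0.248  0.028] [ 0.538 -0.278  0.005] [ 0.645 -0.222  0.034]
```

View pics/a.png

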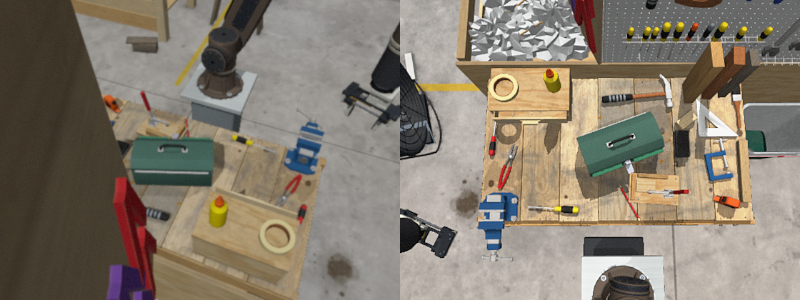

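The scene and top pictures show the green box on the bench, about 20° yawed. In the 400-px top half the handle is at (622,135) and the latch at (628,165). The pliers lie left of the box and the sanding block right. I'll refine the box pose from the cloud and plan the transit.

```bash
cat >> h.py <<'E'
B=np.array([.579,.0068]); YAW=np.deg2rad(20)
def b2w(p):
    p=np.array(p,float); c,s=np.cos(YAW),np.sin(YAW)
    return np.array([B[0]+c*p[0]-s*p[1],B[1]+s*p[0]+c*p[1],p[2]])
def w2b(P):
    c,s=np.cos(YAW),np.sin(YAW); d=P[...,:2]-B
    return np.concatenate([d@np.array([[c,-s],[s,c]]),P[...,2:]],-1)
def wristworld(d,s):
    c=arm.get_calibration('wrist'); K=np.array(c['mtx']); M=np.array(c['mount']); v,u=np.mgrid[:420,:560]
    P=np.stack([(u-K[0,2])/K[0,0]*d,(v-K[1,2])/K[1,1]*d,d],-1)@M[:3,:3].T+M[:3,3]
    return P@Ro.from_euler('xyz',s['ee_rot']).as_matrix().T+np.array(s['eef_pos'])
def rel(*pts,yaw=None):
    "box points (m) -> units in tool axes, from the present pose"
    s=arm.get_state(); R=Ro.from_euler('xyz',s['ee_rot']).as_matrix()
    t=0 if yaw is None else -np.rad2deg((yaw-s['ee_rot'][2]+np.pi)%(2*np.pi)-np.pi)/5
    for p in pts: print(np.round(R.T@(b2w(p)-s['eef_pos'])/.025,2),round(t,2))
E
python3 - <<'E'
from h import *
print(np.round(arm.get_calibration('wrist')['mount'],3)); print(np.round(arm.get_calibration('wrist')['mtx'],0))
p,d=shot('top'); W=w2b(world('top',d)); 
ok=(d>0)&(abs(W[...,0])<.15)&(abs(W[...,1])<.17)&(W[...,2]>.03)
Q=W[ok]*1000
for lo in range(-140,100,6):
    m=(Q[:,0]>=lo)&(Q[:,0]<lo+6)&(abs(Q[:,1])<25); 
    if m.any(): print(lo,np.round(np.percentile(Q[m,2],[5,50,95])),m.sum(),end=' | ')
f=(Q[:,2]>163); h=Q[f]; print('\nhandle',np.round(h.mean(0)),np.round(np.percentile(h,[2,98],axis=0)))
f=abs(Q[:,2]-140)<6; h=Q[f]; print('top',np.round(np.percentile(h,[.5,99.5],axis=0)),np.median(h[:,2]))
f=(abs(Q[:,2]-95)<15)&(Q[:,0]<-95)&(abs(Q[:,1])<30); h=Q[f]; print('tab',np.round(h.mean(0)),np.round(np.percentile(h,[2,98],axis=0)))
rel([-.10,0,.30],yaw=YAW)
E
```

```text
[[-0.001 -0.968 -0.251  0.066]
 [ 1.    -0.001  0.    -0.001]
 [-0.    -0.251  0.968 -0.158]
 [ 0.     0.     0.     1.   ]]
[[362.   0. 282.]
 [  0. 362. 207.]
 [  0.   0.   1.]]
-140 [45. 49. 51.] 14 | -134 [42. 47. 53.] 12 | -128 [45. 46. 47.] 3 | -122 [90. 93. 96.] 16 | -116 [92. 96. 98.] 20 | -110 [93. 95. 99.] 21 | -104 [ 93.  97. 101.] 18 | -98 [ 95.  97. 100.] 19 | -92 [ 95.  99. 117.] 26 | -86 [103. 116. 120.] 20 | -80 [ 77. 109. 115.] 23 | -74 [ 61. 115. 123.] 61 | -68 [119. 123. 129.] 46 | -62 [122. 127. 131.] 48 | -56 [127. 132. 137.] 44 | -50 [132. 137. 141.] 46 | -44 [136. 139. 143.] 45 | -38 [135. 139. 144.] 44 | -32 [136. 140. 144.] 38 | -26 [136. 139. 143.] 45 | -20 [135. 140. 144.] 40 | -14 [135. 139. 143.] 44 | -8 [136. 142. 171.] 63 | -2 [137. 170. 174.] 61 | 4 [166. 167. 168.] 8 | 10 [137. 140. 143.] 35 | 16 [135. 140. 143.] 43 | 22 [137. 140. 145.] 43 | 28 [137. 140. 143.] 38 | 34 [136. 140. 145.] 44 | 40 [136. 140. 143.] 40 | 46 [132. 135. 140.] 30 | 52 [128. 131. 135.] 34 | 58 [123. 127. 131.] 34 | 64 [118. 123. 127.] 33 | 70 [112. 118. 121.] 21 | 76 [105. 107. 111.] 20 | 
handle [  0.   1. 169.] [[ -4. -38. 164.]
 [  6.  38. 175.]]
top [[ -53. -150.  134.]
 [  52.  150.  145.]] 139.51897686454748
tab [-108.   -0.   96.] [[-120.  -11.   90.]
 [ -96.   11.  101.]]
[18.28 20.4  -2.94] -8.61
```

```bash
python3 -c "
from h import *
rel([-.119,0,.22],yaw=YAW)"
```

```text
[17.72 20.92  0.26] -8.61
```

```bash
python3 -m crank '[[[1.6,1.9,-1.5,-0.8],[3.2,3.8,-2,-1.6],[4.8,5.7,-2,-2.4],[6.4,7.6,-2,-3.2],[8,9.5,-2,-4],[9.6,11.4,-2,-4.8],[11.2,13.3,-2,-5.6],[12.8,15.2,-2,-6.4],[14.4,17.1,-2,-7.2],[16,19,-1.5,-8],[17.7,20.9,-0.5,-8.61],[17.72,20.92,0.26,-8.61]]]' 1 10; python3 -c "
from h import *
st(); rel([-.119,0,.1],[-.119,0,.066],yaw=YAW)"
```

```text
t: 2.1
eef_pos: [0.4676, -0.0368, 0.2197]
ee_rot: [3.141, -0.001, 0.345]
force: [-0.5, 0.1, 0.1]
width: 0.0006
gripper_force: 0.0
{'t': np.float64(2.1), 'q': array([ 3.4290e-01,  1.7800e-02, -4.3450e-01,  3.0000e-04, -1.1177e+00,
        1.5732e+00]), 'eef_pos': array([ 0.4676, -0.0368,  0.2197]), 'ee_rot': array([ 3.1413e+00, -8.0000e-04,  3.4540e-01]), 'force': array([-0.5409,  0.0661,  0.115 ]), 'width': np.float64(0.0006)}
[ 0.02 -0.12  4.79] -0.04
[ 0.02 -0.12  6.15] -0.04
```

```bash
python3 -m crank '[[[0,-0.1,2,0],[0,-0.1,3.5,0],[0,-0.1,4.5,0],[0,-0.1,4.9,0],[0,-0.1,5.2,0],[0,-0.1,5.5,0],[0,-0.1,5.8,0],[0,-0.1,6.1,0],[0,-0.1,6.3,0],[0,-0.1,6.3,0]]]'
python3 - <<'E'
from h import *
s=st(); print(w2b(np.array(s['eef_pos'])))
p,d=shot('wrist','w1.png')
E
```

```text
t: 3.35
eef_pos: [0.4577, -0.0347, 0.0609]
ee_rot: [-3.14, 0.016, 0.346]
force: [-20.3, -7.2, 9.5]
width: 0.0001
gripper_force: 11.1
{'t': np.float64(3.35), 'q': array([ 0.3543,  0.1987, -0.6551, -0.0019, -0.7326,  1.5638]), 'eef_pos': array([ 0.4577, -0.0347,  0.0609]), 'ee_rot': array([-3.1405,  0.0155,  0.3459]), 'force': array([-20.2652,  -7.2445,   9.4528]), 'width': np.float64(0.0001)}
[-0.12815035  0.00249668  0.06089929]
```

View pics/w1.png

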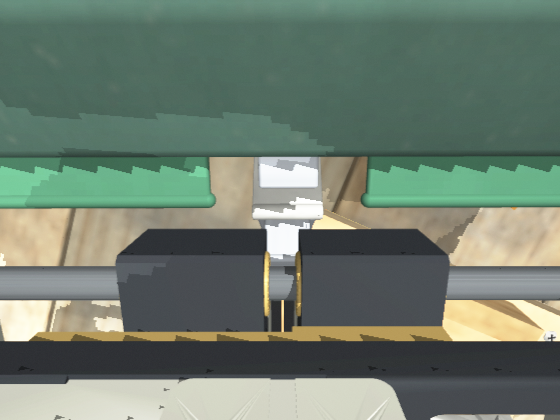

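The wrist view shows the claw at (288,205), tipped out over the lever and pushing on the shut fingers, so the latch is turned. I'll back out, rise and check its angle.

```bash
python3 -m crank '[[[-0.5,0,0,0],[-1,0,0,0],[-1.2,0,-0.5,0],[-1.2,0,-2,0],[-1.2,0,-4,0],[-1,0,-5.8,0],[-1,0,-5.8,0],[-1,0,-5.8,0]]]'
python3 - <<'E'
from h import *
s=st(); print(w2b(np.array(s['eef_pos'])))
p,d=shot('wrist'); Q=w2b(wristworld(d,s))[d>0]*1000
m=(abs(Q[:,1])<8)&(Q[:,2]>55)&(Q[:,2]<175)&(Q[:,0]<15)
for lo in range(-135,12,5):
    k=m&(Q[:,0]>=lo)&(Q[:,0]<lo+5)
    if k.any(): print(lo,np.round(np.percentile(Q[k,2],[2,50,98])),k.sum(),end=' | ')
h=Q[(Q[:,2]>162)&(Q[:,2]<180)&(abs(Q[:,0])<20)]; 
if len(h): print('\nhandle',np.round(np.percentile(h,[1,50,99],axis=0),1))
t=Q[(abs(Q[:,2]-140)<8)&(Q[:,0]>-40)&(Q[:,0]<-15)&(abs(Q[:,1])<100)];print(len(t),np.median(t,axis=0))
rel([-.03,0,.2],[-.03,0,.159],[-.0135,0,.159],yaw=YAW)
E
```

```text
t: 4.4
eef_pos: [0.4428, -0.0399, 0.2082]
ee_rot: [-3.141, -0.002, 0.349]
force: [-0.2, 0.6, -1.3]
width: 0.0003
gripper_force: 0.0
{'t': np.float64(4.4), 'q': array([ 3.5600e-01, -1.7900e-02, -4.9770e-01, -3.0000e-04, -1.0893e+00,
        1.5635e+00]), 'eef_pos': array([ 0.4428, -0.0399,  0.2082]), 'ee_rot': array([-3.1413e+00, -1.7000e-03,  3.4860e-01]), 'force': array([-0.1761,  0.5514, -1.2834]), 'width': np.float64(0.0003)}
[-0.1439659   0.00273746  0.20821566]
-120 [93. 94. 95.] 19 | -115 [ 89.  97. 100.] 137 | -110 [85. 88. 99.] 162 | -105 [80. 84. 87.] 137 | -100 [89. 92. 94.] 116 | -95 [86. 89. 93.] 158 | -90 [82. 85. 87.] 146 | -85 [ 81. 110. 112.] 129 | -80 [109. 111. 112.] 161 | -75 [110. 115. 121.] 196 | -70 [119. 122. 124.] 200 | -65 [123. 125. 128.] 208 | -60 [126. 128. 131.] 223 | -55 [130. 132. 135.] 257 | -50 [133. 136. 138.] 256 | -45 [136. 139. 141.] 277 | -40 [138. 140. 141.] 256 | -35 [138. 140. 141.] 267 | -30 [139. 140. 142.] 267 | -25 [138. 140. 141.] 271 | -20 [139. 140. 141.] 259 | 16576 [-27.33922087   0.2871382  139.98117142]
[4.58 0.11 0.3 ] -0.01
[4.58 0.11 1.94] -0.01
[5.24 0.11 1.94] -0.01
```

The claw now stands about 0.79 rad from closed, so the latch is open. Next I approach the handle bar from the front.

```bash
python3 -m crank '[[[2,0,0,0],[4,0.1,0.1,0],[4.6,0.1,1,0],[4.6,0.1,1.78,0],[4.6,0.1,1.78,0],[5,0.1,1.78,0],[5.1,0.1,1.78,0],[5.2,0.1,1.78,0],[5.2,0.1,1.78,0]]]'
python3 - <<'E'
from h import *
s=st(); b=w2b(np.array(s['eef_pos'])); print(b)
H=np.array([.077,.105]); 
for lead in (0,.003):
  for t in range(0,86,5):
    a=np.deg2rad(144.4-t); T=np.deg2rad(t)
    g=H+.0996*np.array([np.cos(a),np.sin(a)])+[-.0095,0]+lead*np.array([np.cos(T),-np.sin(T)])
    print(t,np.round((g[0]-b[0])/.025,2),np.round(-(g[1]-b[2])/.025,2),end=' | ')
  print()
E
```

```text
t: 5.58
eef_pos: [0.5657, 0.0019, 0.1636]
ee_rot: [3.141, -0.0, 0.349]
force: [-2.8, 0.1, 2.9]
width: 0.0004
gripper_force: 1.6
{'t': np.float64(5.575), 'q': array([ 3.4930e-01,  2.3020e-01, -3.2130e-01,  1.0000e-04, -1.0192e+00,
        1.5700e+00]), 'eef_pos': array([0.5657, 0.0019, 0.1636]), 'ee_rot': array([ 3.1415, -0.    ,  0.3486]), 'force': array([-2.8373,  0.1227,  2.8937]), 'width': np.float64(0.0004)}
[-1.42075974e-02 -6.90826935e-05  1.63569512e-01]
0 0.03 0.02 | 5 0.24 -0.25 | 10 0.48 -0.5 | 15 0.74 -0.74 | 20 1.02 -0.94 | 25 1.31 -1.13 | 30 1.62 -1.29 | 35 1.94 -1.42 | 40 2.28 -1.52 | 45 2.62 -1.59 | 50 2.96 -1.63 | 55 3.31 -1.64 | 60 3.66 -1.62 | 65 4.0 -1.57 | 70 4.34 -1.49 | 75 4.67 -1.39 | 80 4.99 -1.25 | 85 5.3 -1.09 | 
0 0.15 0.02 | 5 0.36 -0.24 | 10 0.6 -0.48 | 15 0.86 -0.7 | 20 1.13 -0.9 | 25 1.42 -1.08 | 30 1.73 -1.23 | 35 2.04 -1.35 | 40 2.37 -1.44 | 45 2.7 -1.5 | 50 3.04 -1.54 | 55 3.38 -1.54 | 60 3.72 -1.52 | 65 4.05 -1.46 | 70 4.38 -1.38 | 75 4.7 -1.27 | 80 5.01 -1.13 | 85 5.31 -0.97 |
```

```bash
python3 -m crank '[[[0.15,0,0.03,0],[0.25,0,-0.1,0],[0.36,0,-0.22,0],[0.48,0,-0.34,0],[0.6,0,-0.46,0],[0.73,0,-0.57,0],[0.86,0,-0.68,0],[1,0,-0.79,0],[1.13,0,-0.89,0],[1.13,0,-0.89,0]]]'
python3 - <<'E'
from h import *
s=st(); print(w2b(np.array(s['eef_pos'])))
p,d=shot('scene'); shot('wrist','w2.png'); W=w2b(world('scene',d))[d>0]*1000
# lid angle: lip/lid points at |y|>60
k=(abs(W[:,1]-90)<40)&(W[:,0]<77)&(W[:,0]>-110)&(W[:,2]>100); Q=W[k]
for lo in range(-110,80,15):
    j=(Q[:,0]>=lo)&(Q[:,0]<lo+15)
    if j.any(): print(lo,np.round(np.percentile(Q[j,2],[5,50,95])),j.sum(),end=' | ')
E
```

```text
t: 6.82
eef_pos: [0.59, 0.0105, 0.1864]
ee_rot: [3.141, 0.004, 0.348]
force: [-12.8, -1.3, 12.6]
width: 0.0003
gripper_force: 8.1
{'t': np.float64(6.825), 'q': array([ 3.4900e-01,  2.5180e-01, -2.3550e-01,  3.0000e-04, -1.0875e+00,
        1.5700e+00]), 'eef_pos': array([0.59  , 0.0105, 0.1864]), 'ee_rot': array([3.1413, 0.0039, 0.3484]), 'force': array([-12.79  ,  -1.3409,  12.5807]), 'width': np.float64(0.0003)}
[ 0.01165248 -0.00027066  0.18637803]
-80 [159. 164. 168.] 47 | -65 [161. 166. 170.] 46 | -50 [169. 171. 174.] 51 | -35 [173. 176. 295.] 96 | -20 [171. 177. 593.] 245 | -5 [167. 293. 610.] 411 | 10 [162. 296. 611.] 507 | 25 [157. 602. 609.] 692 | 40 [152. 589. 602.] 1038 | 55 [139. 563. 586.] 1202 | 70 [106. 129. 136.] 139 |
```

View pics/w2.png

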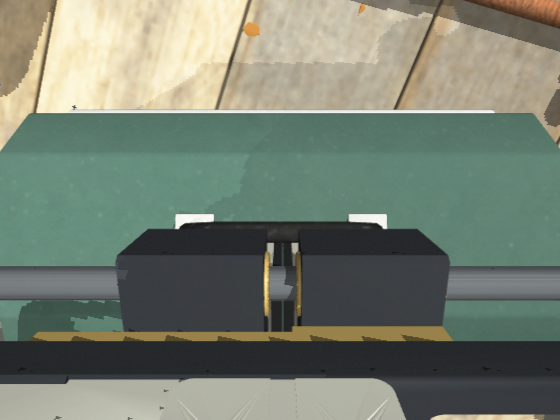

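The wrist picture shows the fingertips bearing on the handle bar (bar along row ~228) and the lid rising, with its back edge at row 110. The scene depth gives a lid angle of about 18–20°, which matches the plan, so I continue the arc.

```bash
python3 -m crank '[[[0.15,0,-0.12,0],[0.29,0,-0.22,0],[0.45,0,-0.3,0],[0.6,0,-0.38,0],[0.76,0,-0.45,0],[0.91,0,-0.51,0],[1.07,0,-0.56,0],[1.24,0,-0.6,0],[1.4,0,-0.63,0],[1.57,0,-0.66,0],[1.57,0,-0.66,0]]]'
cat > lid.py <<'E'
from h import *
s=st(); b=w2b(np.array(s['eef_pos'])); print(b)
p,d=shot('scene','sl%d.png'%(s['t']*100)); W=w2b(world('scene',d))[d>0]*1000
k=(abs(abs(W[:,1])-95)<45)&(W[:,0]<160)&(W[:,0]>-110)&(W[:,2]>108)&(W[:,2]<290); r=W[k][:,[0,2]]-[77,105]
best=[]
for t in range(0,95,1):   # count points on the flat top / front slope at each angle
    T=np.deg2rad(t); x=r[:,0]*np.cos(T)-r[:,1]*np.sin(T); z=r[:,0]*np.sin(T)+r[:,1]*np.cos(T)
    best.append((abs(z-35)<3)&(x>-125)&(x<-30))
n=np.array([b_.sum() for b_ in best]); t=n.argmax(); print('lid deg',t,n[max(0,t-4):t+5],'of',len(r))
T=np.deg2rad(t); c=np.array([b[0]+.0095-.077,b[2]-.105]); print('corner in lid',c[0]*np.cos(T)-c[1]*np.sin(T),c[0]*np.sin(T)+c[1]*np.cos(T))
E
python3 lid.py
```

```text
t: 8.3
eef_pos: [0.6301, 0.0253, 0.2021]
ee_rot: [3.141, -0.001, 0.349]
force: [-2.0, -2.6, 4.3]
width: 0.0001
gripper_force: 2.2
{'t': np.float64(8.3), 'q': array([ 3.4930e-01,  3.0170e-01, -1.2810e-01,  3.0000e-04, -1.1397e+00,
        1.5701e+00]), 'eef_pos': array([0.6301, 0.0253, 0.2021]), 'ee_rot': array([ 3.1413e+00, -1.3000e-03,  3.4870e-01]), 'force': array([-1.9663, -2.5551,  4.3029]), 'width': np.float64(0.0001)}
[ 5.43375377e-02 -9.55273010e-05  2.02054704e-01]
lid deg 48 [ 562 1010 1492 1842 1891 1668 1259  854  564] of 3715
corner in lid -0.08093310764348795 0.05516065733437484
```

```bash
python3 -m crank '[[[0.15,0,-0.05,0],[0.31,0,-0.06,0],[0.49,0,-0.05,0],[0.66,0,-0.04,0],[0.83,0,-0.02,0],[1,0,0,0],[1.17,0,0.02,0],[1.33,0,0.05,0],[1.5,0,0.09,0],[1.67,0,0.13,0],[1.67,0,0.13,0]]]'; python3 lid.py
```

```text
t: 9.72
eef_pos: [0.6688, 0.0395, 0.1982]
ee_rot: [-3.142, -0.0, 0.349]
force: [-0.2, -1.0, 0.4]
width: 0.0001
gripper_force: 0.0
{'t': np.float64(9.725), 'q': array([ 3.4930e-01,  3.6800e-01, -3.9900e-02, -1.0000e-04, -1.1629e+00,
        1.5701e+00]), 'eef_pos': array([0.6688, 0.0395, 0.1982]), 'ee_rot': array([-3.1415, -0.    ,  0.3486]), 'force': array([-0.2451, -1.0223,  0.4379]), 'width': np.float64(0.0001)}
[9.56273558e-02 3.24722176e-05 1.98205085e-01]
lid deg 73 [ 215  497  989 1512 1720 1608 1249  841  549] of 3093
corner in lid -0.08090882335071088 0.05414885379298076
```

```bash
python3 -m crank '[[[0.1,0,0.03,0],[0.2,0,0.06,0],[0.3,0,0.09,0],[0.4,0,0.13,0],[0.48,0,0.17,0],[0.48,0,0.17,0]]]'; python3 lid.py
```

```text
t: 10.52
eef_pos: [0.68, 0.0435, 0.1942]
ee_rot: [3.142, -0.0, 0.349]
force: [-0.7, -0.2, -0.2]
width: 0.0003
gripper_force: 0.0
{'t': np.float64(10.525), 'q': array([ 0.3493,  0.3887, -0.0178,  0.    , -1.1642,  1.5702]), 'eef_pos': array([0.68  , 0.0435, 0.1942]), 'ee_rot': array([ 3.1416e+00, -1.0000e-04,  3.4860e-01]), 'force': array([-0.6966, -0.1848, -0.1527]), 'width': np.float64(0.0003)}
[ 1.07452096e-01 -4.11983720e-05  1.94171147e-01]
lid deg 81 [ 192  545 1072 1471 1554 1332  965  663  429] of 2809
corner in lid -0.08182341727480301 0.053409659794542395
```

```bash
python3 -m crank '[[[0.06,0,0.02,0],[0.06,0,0.02,0],[0.06,0,-0.1,0],[0.06,0,-0.2,0]]]'; python3 lid.py
```

```text
t: 11.08
eef_pos: [0.6813, 0.0439, 0.1997]
ee_rot: [3.141, -0.0, 0.349]
force: [0.5, 0.2, -0.9]
width: 0.0005
gripper_force: 0.0
{'t': np.float64(11.075), 'q': array([ 3.4920e-01,  3.8710e-01, -7.4000e-03,  1.0000e-04, -1.1760e+00,
        1.5701e+00]), 'eef_pos': array([0.6813, 0.0439, 0.1997]), 'ee_rot': array([ 3.1415e+00, -4.0000e-04,  3.4860e-01]), 'force': array([ 0.4523,  0.1875, -0.9112]), 'width': np.float64(0.0005)}
[ 1.08846846e-01 -8.43768280e-05  1.99702100e-01]
lid deg 83 [ 161  378  910 1382 1559 1428 1063  726  461] of 2753
corner in lid -0.08895729227031492 0.052579935595976963
```

```bash
python3 -m crank '[[[0,0,-1,0],[0.3,0,-2.2,0],[0.6,0,-3.6,0],[0.6,0,-5,0],[0.6,0,-6,0],[0.6,0,-6,0],[0.6,0,-6,0]]]'; python3 lid.py
```

```text
t: 12.0
eef_pos: [0.695, 0.0492, 0.3487]
ee_rot: [-3.141, 0.001, 0.349]
force: [0.9, -0.2, -0.7]
width: 0.0005
gripper_force: 0.0
{'t': np.float64(12.0), 'q': array([ 3.4930e-01,  3.5290e-01,  2.7410e-01, -5.0000e-04, -1.4926e+00,
        1.5701e+00]), 'eef_pos': array([0.695 , 0.0492, 0.3487]), 'ee_rot': array([-3.1411e+00,  6.0000e-04,  3.4850e-01]), 'force': array([ 0.8607, -0.1813, -0.6784]), 'width': np.float64(0.0005)}
[1.23461859e-01 1.55830158e-04 3.48691697e-01]
lid deg 91 [  57  176  451 1046 1480 1469 1194  802] of 3266
corner in lid -0.2446312510398268 0.051700328718927296
```

Lid is open at about 90°. Moving forward to look inside.

```bash
python3 -m crank '[[[-2.2,0,0,0],[-4.5,0,0,0],[-6.5,0,0,0],[-8,0,0,0],[-8,0,0,0],[-8,0,0,0]]]'
python3 - <<'E'
from h import *
s=st(); p,d=shot('wrist','w3.png'); W=w2b(wristworld(d,s))*1000
for n in('till','screw_tin','spanner_2','driver_3'):
    for r in arm.trace(n,'wrist')[:1]:
        m=r['mask']&(d>0); print(n,round(r['score'],2),r['extent'],*[np.round(np.percentile(W[m],q,axis=0)) for q in(3,50,97)])
k=(d>0)&(abs(W[...,2]-92)<4)&(abs(W[...,0])<70)&(abs(W[...,1])<146); Q=W[k]; print('rim',np.round(np.percentile(Q,[1,50,99],axis=0)))
shot('top','t3.png')
E
```

```text
t: 12.8
eef_pos: [0.5074, -0.0192, 0.349]
ee_rot: [-3.142, 0.0, 0.349]
force: [0.8, 1.2, -0.1]
width: 0.0006
gripper_force: 0.0
{'t': np.float64(12.8), 'q': array([ 0.3495,  0.0206, -0.1379, -0.    , -1.4125,  1.5699]), 'eef_pos': array([ 0.5074, -0.0192,  0.349 ]), 'ee_rot': array([-3.1416e+00,  2.0000e-04,  3.4860e-01]), 'force': array([ 0.7762,  1.2378, -0.1109]), 'width': np.float64(0.0006)}
till 0.84 [282.5, 38.4, 120.7, 128.2] [ -63. -126.   59.] [ -8. -72.  61.] [65. -4. 94.]
screw_tin 0.76 [311.4, 45.9, 60.0, 62.6] [  1. -93.  61.] [ 32. -66.  72.] [ 60. -35.  92.]
driver_3 0.67 [174.5, 94.9, 99.5, 15.9] [-6. 16. 16.] [ 1. 51. 22.] [ 13. 132.  27.]
rim [[ -66. -129.   89.]
 [  20.  -66.   93.]
 [  68.   -0.   95.]]
```

View pics/w3.png

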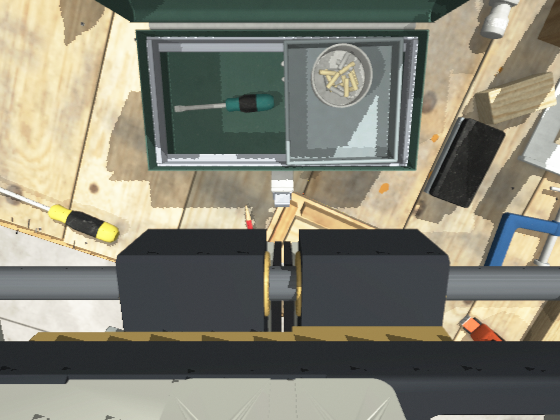

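The wrist view shows the box open, with the till in the right half (x 283–405 px), the tin at (341,76) and the screwdriver in the left half. The till centre is at about y = −65 mm, so it must go to +79. I'll insert the fingertips in the till's empty front part, near its +y wall.

```bash
python3 -c "
from h import *
rel([-.014,-.032,.2],[-.014,-.032,.072],yaw=YAW)"
```

```text
[2.48 1.28 5.94] -0.0
[ 2.49  1.28 11.06] -0.0
```

```bash
python3 -m crank '[[[1.5,0.7,1.5,0],[2.5,1.28,3,0],[2.5,1.28,5,0],[2.5,1.28,7,0],[2.5,1.28,8.5,0],[2.5,1.28,9.5,0],[2.5,1.28,10.2,0],[2.5,1.28,10.7,0],[2.5,1.28,11,0],[2.5,1.28,11,0]]]'; python3 -c "
from h import *
s=st(); print(w2b(np.array(s['eef_pos'])))
rel([-.014,.04,.072],[-.014,.118,.072],yaw=YAW)"
```

```text
t: 14.35
eef_pos: [0.577, -0.028, 0.074]
ee_rot: [3.142, 0.001, 0.349]
force: [-0.0, -0.2, 0.3]
width: 0.0006
gripper_force: 0.0
{'t': np.float64(14.35), 'q': array([ 2.9000e-01,  3.4440e-01, -3.9680e-01,  1.0000e-04, -8.3020e-01,
        1.6293e+00]), 'eef_pos': array([ 0.577, -0.028,  0.074]), 'ee_rot': array([3.1416e+00, 6.0000e-04, 3.4860e-01]), 'force': array([-0.0385, -0.1517,  0.3063]), 'width': np.float64(0.0006)}
[-0.01381253 -0.0319999   0.0740464 ]
[-0.01 -2.88  0.08] -0.01
[-0.01 -6.    0.08] -0.01
```

Inside the till without contact. I push slowly towards +y.

```bash
python3 -m crank '[[[0,-0.15,0,0],[0,-0.3,0,0],[0,-0.5,0,0],[0,-0.75,0,0],[0,-1,0,0],[0,-1.25,0,0],[0,-1.5,0,0],[0,-1.75,0,0],[0,-2,0,0],[0,-2.25,0,0],[0,-2.5,0,0],[0,-2.7,0,0]]]'
python3 - <<'E'
from h import *
s=st(); print(w2b(np.array(s['eef_pos'])))
p,d=shot('top'); W=w2b(world('top',d))*1000
for n in('till','screw_tin'):
    for r in arm.trace(n,'top')[:1]:
        m=r['mask']&(d>0); print(n,round(r['score'],2),*[np.round(np.percentile(W[m],q,axis=0)) for q in(3,50,97)])
rel([-.014,.118,.074],yaw=YAW)
E
```

```text
t: 15.85
eef_pos: [0.5538, 0.0358, 0.0743]
ee_rot: [-3.142, 0.0, 0.349]
force: [1.0, -1.7, 2.4]
width: 0.0006
gripper_force: 1.4
{'t': np.float64(15.85), 'q': array([ 0.4175,  0.3116, -0.4476, -0.    , -0.8117,  1.5019]), 'eef_pos': array([0.5538, 0.0358, 0.0743]), 'ee_rot': array([-3.1416,  0.    ,  0.3487]), 'force': array([ 1.0062, -1.7272,  2.4346]), 'width': np.float64(0.0006)}
[-0.01378296  0.03591866  0.07429572]
till 0.59 [ 15. 398.  -4.] [ 74. 454.   9.] [150. 503.  15.]
[-0.   -3.28  0.  ] -0.0
```

```bash
python3 -m crank '[[[0,-0.2,0,0],[0,-0.45,0,0],[0,-0.7,0,0],[0,-1,0,0],[0,-1.3,0,0],[0,-1.6,0,0],[0,-1.9,0,0],[0,-2.2,0,0],[0,-2.5,0,0],[0,-2.75,0,0],[0,-2.95,0,0],[0,-3.1,0,0]]]'; python3 -m crank '[[[0,-0.1,0,0],[0,-0.2,0,0],[0,-0.3,0,0],[0,-0.3,0,0]]]'; python3 -c "
from h import *
s=arm.get_state(); print(w2b(np.array(s['eef_pos'])))"
```

```text
t: 17.5
eef_pos: [0.5274, 0.1086, 0.0743]
ee_rot: [3.142, 0.0, 0.349]
force: [0.8, -1.4, -1.1]
width: 0.0
gripper_force: 0.7
t: 18.0
eef_pos: [0.5249, 0.1157, 0.0744]
ee_rot: [-3.141, -0.0, 0.349]
force: [0.1, -0.2, 0.4]
width: 0.0008
gripper_force: 0.0
[-0.01356196  0.12078594  0.07437943]
```

```bash
python3 -m crank '[[[0,-0.1,0,0],[0,-0.2,0,0],[0,-0.3,0,0],[0,-0.3,0,0]]]'; python3 -c "
from h import *
s=arm.get_state(); print(w2b(np.array(s['eef_pos'])))"
```

```text
t: 18.5
eef_pos: [0.5236, 0.1187, 0.0745]
ee_rot: [3.136, 0.001, 0.349]
force: [14.9, -23.5, -4.4]
width: 0.0006
gripper_force: 13.8
[-0.01375015  0.12410303  0.07447188]
```

```bash
python3 -m crank '[[[0,0.2,0,0],[0,0.5,0,0],[0,0.6,-0.2,0],[0,0.6,-1,0],[0,0.8,-3,0],[0,0.8,-5,0],[-1.5,2.5,-7,0],[-2.8,4.5,-9,0],[-3.5,4.6,-10.5,0],[-3.5,4.6,-10.8,0],[-3.5,4.6,-10.8,0]]]'
python3 - <<'E'
from h import *
s=st(); p,d=shot('wrist','w4.png'); W=w2b(wristworld(d,s))*1000
for n in('till','screw_tin','spanner_2','driver_3'):
    for r in arm.trace(n,'wrist')[:1]:
        m=r['mask']&(d>0); print(n,round(r['score'],2),*[np.round(np.percentile(W[m],q,axis=0)) for q in(3,50,97)])
k=(d>0)&(abs(W[...,2]-92)<4)&(abs(W[...,0])<60)&(abs(W[...,1])<145); Q=W[k]; print('rim',np.round(np.percentile(Q,[1,50,99],axis=0)))
E
python3 lid.py | grep deg
```

```text
t: 19.88
eef_pos: [0.4794, -0.0154, 0.3453]
ee_rot: [-3.141, -0.003, 0.348]
force: [-0.1, 0.6, -1.2]
width: 0.0003
gripper_force: 0.0
{'t': np.float64(19.875), 'q': array([ 3.7890e-01, -3.0700e-02, -1.9690e-01, -4.0000e-04, -1.4020e+00,
        1.5402e+00]), 'eef_pos': array([ 0.4794, -0.0154,  0.3453]), 'ee_rot': array([-3.1411e+00, -2.6000e-03,  3.4830e-01]), 'force': array([-0.122 ,  0.5944, -1.2165]), 'width': np.float64(0.0003)}
till 0.58 [-64.  20.  59.] [-11.  85.  61.] [ 62. 142.  94.]
screw_tin 0.89 [-0. 54. 61.] [31. 84. 72.] [ 58. 112.  92.]
spanner_2 0.97 [  31. -122.    9.] [ 46. -53.  12.] [56. -1. 15.]
driver_3 0.57 [-2. 13. 17.] [ 4. 15. 22.] [12. 18. 25.]
rim [[-58.  17.  89.]
 [ 13.  91.  93.]
 [ 60. 145.  95.]]
lid deg 91 [  56  187  445 1056 1499 1488 1218  773] of 3259
```

View pics/w4.png

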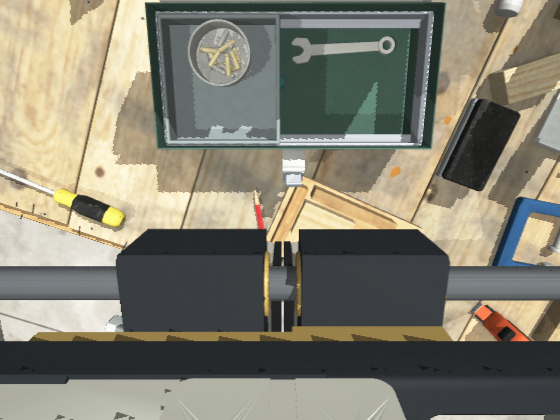

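The view shows the till at the left end (centre y ≈ +80 mm), the tin upright at (219,52) and the spanner uncovered at (343,46). The lid is open at about 90° and the latch is tipped out. Handing in.

```bash
python3 -c "
from station import arm
print(arm.job_done())"
```

```text
the job is handed in; nothing more can be done
None
```

Job handed in at about 20 s of the 51 s allowed; the verdict was not shown. In the last pictures the latch is open, the lid rests open at about 90°, the till is at the left end stop with the tin upright, and the spanner is uncovered.

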